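# Sieve the small coins out at the counting desk

## Robot

A 6-joint arm with a two-finger parallel gripper is mounted at the origin on the work surface. World frame = base frame: x ahead of the robot, y to its left, z up, the work surface at z = 0. Lengths are in m, angles in rad, forces in N, time in s.
With the tool pointing down it reaches from about 0.25 to 0.725 m from the base axis. Payload 4 kg.
Tool frame: the origin (TCP) lies between the finger pads; the fingertips stand 11 mm ahead of it and the grasp point (between the pads) lies 8 mm behind it (bot.tip_extent is the distance from the TCP to the fingertips, in m); z points along the fingers, y is the line along which they close (so a half turn about z gives the same grasp; the last joint's range is limited). The gripper opens to 85 mm and grips with 20 to 120 N. Pads are 22 mm wide; open, the fingers measure 114 mm over their backs; the gripper's body (76 mm by 85 mm) begins 54 mm behind the grasp point. The pads swing forward as they close: fully open they stand 13 mm farther back than shut.
Start: joints at [1.128, 0.241, 0.005, 1.335, 0, 1.571], TCP at [0.214, 0.452, 0.209] pointing down, gripper open.
Joint ranges: [-2.72, 2.72], [-1.05, 1.87], [-1.09, 1.28], [-1.99, 2.15], [-1.42, 1.44], [-3.14, 3.14]. Speed limits (rad/s): [2.79, 2.79, 3.14, 3.14, 3.14, 3.14].

## Interface

Orientations are given as a unit quaternion [x, y, z, w].
In Python, from workcell import bot gives the robot as it stands. The module is installed in compiled form; this text tells all that it offers.
- The arm moves only by the tool drive_tool, never from a script. Its argument "rows" is a list of rows, each an object of numbers: "dx", "dy", "dz": the shift along the tool's x, y, z in units of 50 mm (1.0 is 50 mm); "wx", "wy", "wz": the turn, a rotation vector about the tool's x, y, z in units of 5 degrees (1.0 is 5 degrees); "hand": the finger opening in mm, from 0 to 85.4. A call has 1 to 20 rows; each row is the pose to reach, as a shift and turn from the pose commanded when the call began, along the tool's axes at that moment; what a row does not reach only later rows make up. A row lasts 1/10 s, in which the tool goes at most 50 mm and 8.59 degrees, less where a joint would pass 70% of its speed; a pose out of reach is approached as far as the arm can. A call with a gripper value outside its range is refused whole. The fingers move at their own pace and stop on an object; the grip force is fixed at half the most. Time passes only in rows, so rows that repeat a pose let the fingers close. It gives the time, the measured TCP pose, the force, the opening and the grip force at its end, in the units of the state.
- bot.get_obs(): the state, without advancing time (a new reading comes with each control period).
- bot.camera(name): name is "scene" or "top"; returns the picture (384x512x3 uint8, red, green, blue); there is no depth.
- bot.get_calibration(name): a dict with "vfov" (degrees; the focal length in pixels is half the picture's height over the tangent of half this angle, whatever the lens; pixels are square), "cx", "cy" (the principal point, pixels), "origin" and "rotation" of the camera in the world. Camera axes: x right, y up, looking along -z (the intrinsics and any distortion apply to the point x, -y, -z); pixel columns grow to the right and rows downward; lengths in m; the calibration is good to about 2 mm. A picture is of the moment at which its call begins. get_calibration takes no time and is no camera call.
- bot.job_done(): hands the job in; it is judged then, once.
Trained networks look in the newest picture that a camera, given by its name, has taken for a name from the list of things; names that differ only in an ending like _2 or _b are one class to them, and where a whole thing is asked for, a point or a joint stands for the part that bears it (a point fixed in the world has none). Each returns a list of dicts, best first, with "score" (0 to 1); they miss things now and then, are a little off and sometimes report something else, mostly with a low value. They report only what shows in the picture. A call takes as long as a camera call.
- bot.look_for(camera, thing): "extent" ([centre column, centre row, width, height] in pixels, round what is visible of it).
- bot.outline_of(camera, thing): "region" (384x512 bool, what is visible of it) and "extent" ([centre column, centre row, width, height] in pixels, round what is visible of it).
The state is a dict: "clock": time; "joint_pos": joint angles; "joint_vel": joint speeds; "tau": joint torques, N m; "eef_pos": TCP position; "tool_rot": TCP orientation; "ft_force": force on the tool from outside, world axes, zero at the start; "ft_torque": the same for the moment, N m; "grip_width": finger opening in m; "grasp_force": force on a finger pad.
Only numpy, scipy, OpenCV 4.12 (cv2) and the standard library are available. Lean on these libraries where they do the work, as an engineer would, in place of code of your own. Each camera call takes 0.05 s, during which the arm holds its last target. There are 200 camera calls.

## Task

Take the slotted coin sieve by its brass bar, lift it just a little clear of the green tray it stands on, and shake it side to side, keeping it level, until both small copper coins have dropped through into that tray while the large silver medal stays in the sieve. Then set the sieve back on the green tray where it stood and let go; do not touch the coins or the medal with the robot.

Things in the scene. Friction and masses are not known exactly. Their poses are not given: they have to be found in the camera images.
- sieve_grip (a point): Centre of the brass bar over the coin sieve (0.4 kg), 124 mm above the desk at first. Bar 196 mm along x, 9 mm wide (y, pinch here), 18 mm tall, posts at its ends only. Sieve: blue floor, dark wooden frame 224 (x) x 112 (y) x 28 mm, underside 74 mm and floor 68 mm below this point, walls' rims 46 mm below. A similar barred carrier with solid floor and two medals, not on a green tray, is not wanted.
- coin_a: Small copper coin, 26 mm across, 3.5 mm thick, 16.5 g; origin: centre of underside. Lies on the sieve's plain floor strip, 40 mm wide under the bar; openings 47 x 30 mm flank it (20 to 50 mm to either side in the sieve's y), so shake along y, across the bar. It slides at about 3 m/s2 (0.3 g): strokes of 60 mm in 0.2 s move it, slow lifting does not.
- coin_b: Second small copper coin, same as the first. Both must land in the green open tray on which the sieve stands centred (within 5 mm, same heading, on its end walls): fixed, 200 mm along the sieve's x, 272 along y, 50 high, walls and floor 12 thick. With the sieve lifted 25 to 40 mm and swung up to 40 mm either way along y, they land in it.
- medal: Large silver-coloured medal, 62 mm across, 5 mm thick, 125 g, lying on the sieve's floor strip, as slippery as the coins; too large for the openings. Origin: centre of underside.

How it is judged:
By the outcome, as a careful person would: the job done as asked, in the order asked, and still so for the second after the job is handed in, with the robot touching nothing.
It also fails if it takes over 38 s, if anything falls off the work surface, if the arm or the gripper's body presses on something with over 40 N, if the wrist force passes 120 N, or if a joint passes its speed limit or range.

## Working session

There is one attempt and no reset: what is moved stays moved. The work goes in short steps, Python scripts to look and compute and a tool call to move; the robot and the scene stay as the last step left them, time stands still between calls to the robot, and variables do not carry over. Pictures are saved under pics/ and viewed, at most 10 in all, crops included, and the job is handed in when it is done.

Besides the shell and the picture viewer there is one more tool, called after "Emit:" as name(argument=value, ...) on one line, values as JSON. drive_tool: Moves the arm, as the interface text tells. Its arguments: {"type":"object","properties":{"rows":{"type":"array","items":{"type":"object","properties":{"dx":{"type":"number"},"dy":{"type":"number"},"dz":{"type":"number"},"wx":{"type":"number"},"wy":{"type":"number"},"wz":{"type":"number"},"hand":{"type":"number"}}}}},"required":["rows"]}

```bash
mkdir -p pics; python3 - <<'E'
from workcell import bot
import cv2,numpy as np
o=bot.get_obs();print(o['clock'],o['eef_pos'],o['tool_rot'])
for c in('scene','top'):
    im=bot.camera(c);cv2.imwrite(f'pics/{c}0.png',im[:,:,::-1])
    k=bot.get_calibration(c);print(c,k)
    for t in('sieve_grip','coin_a','medal'):
        for d in bot.look_for(c,t)[:4]:print(t,d['score'],np.round(d['extent'],1))
E
```

```text
0.0 [0.21396319 0.45114798 0.20771914] [ 2.19600550e-01  9.75589309e-01 -1.02653828e-03 -2.10663613e-04]
scene {'vfov': 47.15787228925212, 'cx': 260.6614216525204, 'cy': 198.99909433258844, 'origin': array([0.89823236, 0.49433211, 0.66825603]), 'rotation': array([0.1209638 , 0.38960851, 0.87907735, 0.24656841])}
sieve_grip 0.55 [245.4 148.3 100.   42.5]
coin_a 0.6 [224.  153.8  11.6   7.7]
coin_a 0.56 [247.2 157.5  11.6   6.8]
medal 0.82 [267.  154.6  26.4  16.9]
medal 0.74 [246.5 151.2 103.2  45.7]
top {'vfov': 52.22151510589783, 'cx': 257.71523392422006, 'cy': 195.76387667878393, 'origin': array([ 0.52045018, -0.04440857,  0.91852256]), 'rotation': array([ 0.02446149,  0.00524902, -0.69694215,  0.71669082])}
sieve_grip 0.92 [358.9 230.4  98.2 114.7]
coin_a 0.59 [355.1 227.3  12.3  14.4]
coin_a 0.54 [368.4 209.7  10.   11.8]
medal 0.6 [344.4 246.4  26.1  19.2]
```

View pics/top0.png

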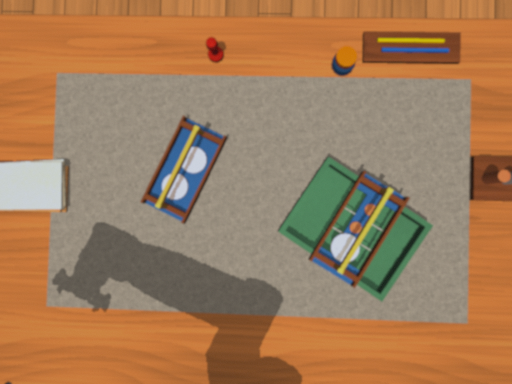

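View pics/scene0.png

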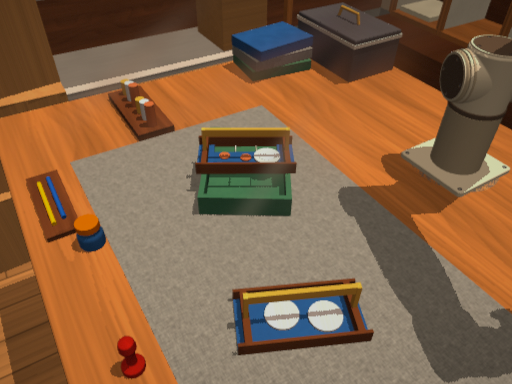

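The top view shows the target sieve on the green tray. Its bar runs from about (390,190) to (342,272), with the medal at (344,246) and coins at (355,227) and (368,210). The decoy carrier is at (185,168). In the scene view the target is at (245,150). Next I'll fit the bar's box model to its yellow pixels in both cameras.

```bash
cat > h.py <<'E'
from workcell import bot
import cv2,numpy as np
from scipy.spatial.transform import Rotation as R
from scipy.optimize import minimize
def proj(c,P):
    k=bot.get_calibration(c);f=192/np.tan(np.radians(k['vfov']/2))
    q=R.from_quat(k['rotation']).inv().apply(np.atleast_2d(P)-k['origin'])
    return np.c_[k['cx']-f*q[:,0]/q[:,2],k['cy']+f*q[:,1]/q[:,2]]
def ray(c,uv,z):
    k=bot.get_calibration(c);f=192/np.tan(np.radians(k['vfov']/2))
    d=R.from_quat(k['rotation']).apply([(uv[0]-k['cx'])/f,-(uv[1]-k['cy'])/f,-1])
    return k['origin']+d*(z-k['origin'][2])/d[2]
def yellow(im,box):
    h=cv2.cvtColor(im,cv2.COLOR_RGB2HSV);m=cv2.inRange(h,(20,120,60),(35,255,255))
    o=np.zeros_like(m);a,b,c,d=box;o[b:d,a:c]=m[b:d,a:c];return o
S=4
def hull(c,p,z):
    B=np.array([[x,y,w] for x in(-.098,.098) for y in(-.0045,.0045) for w in(-.009,.009)])
    P=R.from_euler('z',p[2]).apply(B)+[p[0],p[1],z]
    m=np.zeros((384*S,512*S),np.uint8)
    cv2.fillConvexPoly(m,cv2.convexHull(np.round((proj(c,P)+.5)*S*16).astype(np.int32)),1,shift=4)
    return cv2.resize(m*255,(512,384),interpolation=cv2.INTER_AREA)/255.
def fit(masks,p0,z=.124):
    def cost(p):
        return sum(np.abs(cv2.GaussianBlur(hull(c,p,z)-m/255.,(0,0),1.2)).sum() for c,m in masks.items())
    r=minimize(cost,p0,method='Nelder-Mead',options=dict(initial_simplex=np.array(p0)+np.vstack([np.zeros(3),np.diag([.01,.01,.06])]),xatol=1e-4,fatol=.05))
    return r.x,r.fun
E
python3 - <<'E'
from h import *
m={'top':yellow(cv2.imread('pics/top0.png')[:,:,::-1],(325,175,405,285)),'scene':yellow(cv2.imread('pics/scene0.png')[:,:,::-1],(190,115,305,180))}
for c in m: print(c,(m[c]>0).sum())
a,b=ray('top',(390,190),.13),ray('top',(342,272),.13)
p0=[*(a+b)[:2]/2,np.arctan2(*(a-b)[1::-1])];print(p0)
for mm in (m,{'top':m['top']},{'scene':m['scene']}):
    p,f=fit(mm,p0);print(p,f)
p,_=fit(m,p0)
for n,uv in (('coin',(355.1,227.3)),('coin',(368.4,209.7)),('medal',(344.4,246.4))):
    q=ray('top',uv,.06)[:2]-p[:2];c,s=np.cos(p[2]),np.sin(p[2]);print(n,[c*q[0]+s*q[1],-s*q[0]+c*q[1]])
o=bot.get_obs();Rt=R.from_quat(o['tool_rot']);print(Rt.as_matrix().round(4),o['joint_pos'],o['clock'])
E
```

```text
top 525
scene 197
[np.float64(0.47731898897607195), np.float64(-0.2282920599908479), np.float64(-0.5023976656621943)]
[ 0.47911756 -0.22694171 -0.52061737] 773.0289373370379
[ 0.47871601 -0.22635327 -0.52227098] 152.1142654713634
[ 0.47088241 -0.23997755 -0.43530069] 607.2326572080915
coin [np.float64(-0.0015204980123424744), np.float64(0.005896738046840732)]
coin [np.float64(0.04603624084340254), np.float64(0.0012249020831625358)]
medal [np.float64(-0.04893041606184989), np.float64(0.004140609318588586)]
[[-9.035e-01  4.285e-01 -1.000e-04]
 [ 4.285e-01  9.035e-01 -3.000e-04]
 [-0.000e+00 -3.000e-04 -1.000e+00]] [ 1.12799438e+00  2.40780563e-01  4.86296848e-03  1.33518805e+00
 -1.99074946e-05  1.57082841e+00] 0.4
```

```bash
python3 - <<'E'
from h import *
im=cv2.imread('pics/scene0.png')
h=cv2.cvtColor(im,cv2.COLOR_BGR2HSV)
print(h[125:145:2,245],h[125:145:2,215].tolist())
mm=cv2.inRange(h,(20,150,60),(35,255,255));t=yellow(cv2.imread('pics/top0.png')[:,:,::-1],(325,175,405,285))
p=[.4787,-.2263,-.522]
a=im.copy()
for im2,c in((im,'scene'),(cv2.imread('pics/top0.png'),'top')):
    cs,_=cv2.findContours((hull(c,p,.124)>.5).astype(np.uint8),0,2)
    u,v=proj(c,[p[0],p[1],.124])[0].astype(int);big=cv2.resize(im2[v-40:v+40,u-55:u+55],None,fx=4,fy=4,interpolation=0)
    cv2.polylines(big,[((x-[u-55,v-40])*4+2) for x in cs],True,(255,0,255),1)
    a=big if c=='scene' else np.hstack([a,big])
cv2.imwrite('pics/ov.png',cv2.resize(a,(800,291)))
E
```

```text
[[ 18  57 152]
 [ 19 112 184]
 [ 21 193 192]
 [ 17 206 105]
 [ 17 206 104]
 [ 17 203 102]
 [ 13 203  69]
 [ 11 195  51]
 [  9 187  49]
 [ 11 193  49]] [[17, 57, 151], [25, 114, 157], [21, 190, 193], [17, 204, 106], [18, 201, 104], [17, 199, 104], [12, 194, 71], [10, 197, 53], [11, 205, 51], [9, 198, 49]]
```

View pics/ov.png

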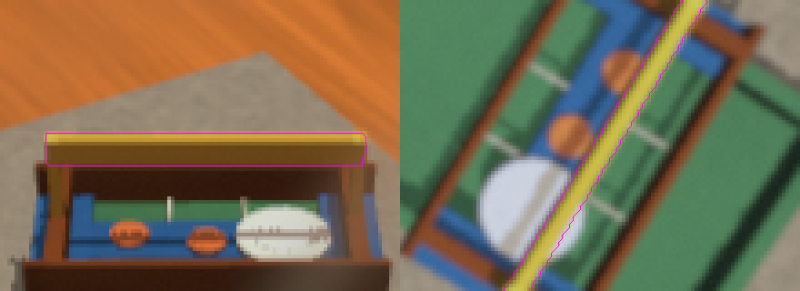

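The overlay fits the bar in both views: centre (0.479, -0.2265), yaw -0.522. I'll grip 8 mm toward the medal to sit near the centre of mass. First I move above it.

Emit:
drive_tool(rows=[{"dx": -0.1,"dy": -0.1,"wz": 0.1},{"dx": -0.4,"dy": -0.4,"wz": 0.2},{"dx": -0.9,"dy": -0.9,"wz": 0.3},{"dx": -1.5,"dy": -1.4,"wz": 0.5},{"dx": -2.1,"dy": -2.0,"wz": 0.7},{"dx": -2.7,"dy": -2.6,"wz": 0.91},{"dx": -3.3,"dy": -3.15,"wz": 0.91},{"dx": -3.9,"dy": -3.7,"wz": 0.91},{"dx": -4.5,"dy": -4.3,"wz": 0.91},{"dx": -5.1,"dy": -4.9,"wz": 0.91},{"dx": -5.7,"dy": -5.45,"wz": 0.91},{"dx": -6.3,"dy": -6.0,"wz": 0.91},{"dx": -6.9,"dy": -6.6,"wz": 0.91},{"dx": -7.5,"dy": -7.2,"wz": 0.91},{"dx": -8.1,"dy": -7.75,"wz": 0.91},{"dx": -8.7,"dy": -8.3,"wz": 0.91},{"dx": -9.3,"dy": -8.9,"wz": 0.91},{"dx": -9.9,"dy": -9.45,"wz": 0.91},{"dx": -10.3,"dy": -9.8,"wz": 0.91},{"dx": -10.43,"dy": -9.96,"wz": 0.91}])

```text
invalid input at $.rows[0]: expected keys dx, dy, dz, wx, wy, wz, hand
```

```bash
python3 - <<'E'
from h import *
o=bot.get_obs();M=R.from_quat(o['tool_rot']).as_matrix();print(o['clock'],o['eef_pos'],o['joint_pos'].round(3),M.round(3).tolist())
t=np.array([.472,-.2225,.116]);print((M.T@(t-o['eef_pos'])/.05).round(3), np.degrees(np.arctan2(M[1,1],M[0,1])))
E
```

```text
0.4 [0.2142117  0.45171003 0.20846379] [ 1.128  0.241  0.005  1.335 -0.     1.571] [[-0.904, 0.429, -0.0], [0.429, 0.904, -0.0], [-0.0, -0.0, -1.0]]
[-10.436  -9.974   1.853] 64.62747904096985
```

Emit:
drive_tool(rows=[{"dx": -0.2,"dy": -0.2,"dz": 0,"wx": 0,"wy": 0,"wz": 0.1,"hand": 85},{"dx": -0.6,"dy": -0.6,"dz": 0,"wx": 0,"wy": 0,"wz": 0.3,"hand": 85},{"dx": -1.2,"dy": -1.15,"dz": 0,"wx": 0,"wy": 0,"wz": 0.5,"hand": 85},{"dx": -1.8,"dy": -1.7,"dz": 0,"wx": 0,"wy": 0,"wz": 0.7,"hand": 85},{"dx": -2.4,"dy": -2.3,"dz": 0,"wx": 0,"wy": 0,"wz": 0.91,"hand": 85},{"dx": -3.0,"dy": -2.9,"dz": 0,"wx": 0,"wy": 0,"wz": 0.91,"hand": 85},{"dx": -3.6,"dy": -3.45,"dz": 0,"wx": 0,"wy": 0,"wz": 0.91,"hand": 85},{"dx": -4.2,"dy": -4.0,"dz": 0,"wx": 0,"wy": 0,"wz": 0.91,"hand": 85},{"dx": -4.8,"dy": -4.6,"dz": 0,"wx": 0,"wy": 0,"wz": 0.91,"hand": 85},{"dx": -5.4,"dy": -5.2,"dz": 0,"wx": 0,"wy": 0,"wz": 0.91,"hand": 85},{"dx": -6.0,"dy": -5.75,"dz": 0,"wx": 0,"wy": 0,"wz": 0.91,"hand": 85},{"dx": -6.6,"dy": -6.3,"dz": 0,"wx": 0,"wy": 0,"wz": 0.91,"hand": 85},{"dx": -7.2,"dy": -6.9,"dz": 0,"wx": 0,"wy": 0,"wz": 0.91,"hand": 85},{"dx": -7.8,"dy": -7.45,"dz": 0,"wx": 0,"wy": 0,"wz": 0.91,"hand": 85},{"dx": -8.4,"dy": -8.0,"dz": 0,"wx": 0,"wy": 0,"wz": 0.91,"hand": 85},{"dx": -9.0,"dy": -8.6,"dz": 0,"wx": 0,"wy": 0,"wz": 0.91,"hand": 85},{"dx": -9.6,"dy": -9.2,"dz": 0,"wx": 0,"wy": 0,"wz": 0.91,"hand": 85},{"dx": -10.1,"dy": -9.65,"dz": 0,"wx": 0,"wy": 0,"wz": 0.91,"hand": 85},{"dx": -10.35,"dy": -9.9,"dz": 0,"wx": 0,"wy": 0,"wz": 0.91,"hand": 85},{"dx": -10.43,"dy": -9.97,"dz": 0,"wx": 0,"wy": 0,"wz": 0.91,"hand": 85}])

```text
clock: 2.4
eef_pos: [0.4713, -0.2243, 0.2082]
tool_rot: [0.26, 0.966, -0.0, -0.0]
ft_force: [-0.4, 0.2, -0.2]
grip_width: 0.0848
grasp_force: 0.0
```

```bash
cat > s.py <<'E'
from h import *
import sys
o=bot.get_obs();M=R.from_quat(o['tool_rot']).as_matrix();print(o['clock'],o['eef_pos'],o['joint_pos'].round(3),M.round(3).tolist(),o['ft_force'].round(2),o['ft_torque'].round(3),o['grip_width'],o['grasp_force'])
t=np.array([.472,-.2225,.116]);print((M.T@(t-o['eef_pos'])/.05).round(3), np.degrees(np.arctan2(M[1,1],M[0,1])))
E
python3 s.py
```

```text
2.4 [ 0.47128432 -0.22428226  0.2082146 ] [-0.444  0.285  0.063  1.349 -0.     0.082] [[-0.865, 0.502, -0.001], [0.502, 0.865, -0.0], [0.0, -0.0, -1.0]] [-0.44  0.2  -0.17] [ 0.044 -0.04   0.02 ] 0.08480895386391574 0.0
[0.005 0.039 1.844] 59.88565729099183
```

Emit:
drive_tool(rows=[{"dx": 0,"dy": 0.01,"dz": 0.3,"wx": 0,"wy": 0,"wz": 0,"hand": 85},{"dx": 0,"dy": 0.02,"dz": 0.8,"wx": 0,"wy": 0,"wz": 0,"hand": 60},{"dx": 0,"dy": 0.02,"dz": 1.3,"wx": 0,"wy": 0,"wz": 0,"hand": 50},{"dx": 0,"dy": 0.02,"dz": 1.65,"wx": 0,"wy": 0,"wz": 0,"hand": 40},{"dx": 0,"dy": 0.02,"dz": 1.8,"wx": 0,"wy": 0,"wz": 0,"hand": 40},{"dx": 0,"dy": 0.02,"dz": 1.84,"wx": 0,"wy": 0,"wz": 0,"hand": 40},{"dx": 0,"dy": 0.02,"dz": 1.84,"wx": 0,"wy": 0,"wz": 0,"hand": 30}])

```text
clock: 3.1
eef_pos: [0.4725, -0.2211, 0.1173]
tool_rot: [0.258, 0.966, -0.0, 0.0]
ft_force: [0.4, 0.5, 0.5]
grip_width: 0.0302
grasp_force: 0.0
```

```bash
python3 s.py; python3 - <<'E'
from h import *
out=[]
for c in('scene','top'):
    im=bot.camera(c)[:,:,::-1];u,v=proj(c,[.479,-.2265,.124])[0].astype(int)
    out.append(cv2.resize(im[v-50:v+50,u-66:u+67],(400,300)))
cv2.imwrite('pics/pre.png',np.hstack(out))
E
```

```text
3.1 [ 0.47248333 -0.22108733  0.11729356] [-0.438  0.34  -0.104  1.126  0.     0.084] [[-0.867, 0.499, 0.001], [0.499, 0.867, -0.0], [-0.001, 0.0, -1.0]] [0.37 0.51 0.49] [-0.026 -0.049  0.008] 0.030155920006659297 0.0
[-0.006 -0.029  0.026] 60.09753010990886
```

View pics/pre.png

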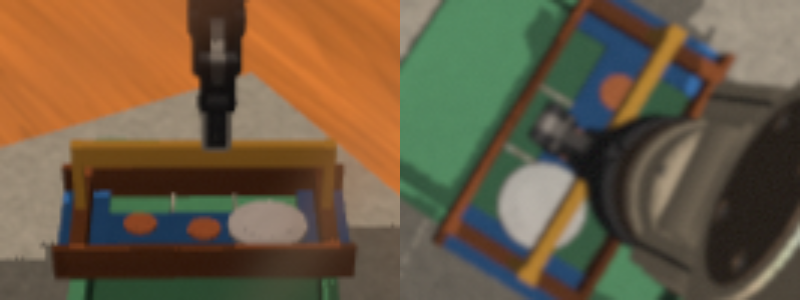

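The fingers straddle the bar, but the tip looks high on it, at crop (215,147). I'll check that against the projected tip position.

```bash
python3 - <<'E'
from h import *
o=bot.get_obs();M=R.from_quat(o['tool_rot']).as_matrix();e=np.array([.4722,-.2220,.1165]);print(bot.tip_extent)
u,v=proj('scene',[.479,-.2265,.124])[0].astype(int)
for n,q in(('tip+y',[0,.02,.011]),('tip+y -10',[0,.02,.0]),('tip-y',[0,-.02,.011]),('bar top',[0,0,-.0165]),('bar bot',[0,0,.0015])):
    p=proj('scene',e+M@np.array(q))[0];print(n,(p-[u-66,v-50])*3)
E
```

```text
0.011
tip+y [211.40044387 187.32073898]
tip+y -10 [211.46237693 174.95989605]
tip-y [210.69877446 157.3775345 ]
bar top [211.19190459 141.06076593]
bar bot [211.09471604 161.52418507]
```

```bash
python3 - <<'E'
from h import *
o=bot.get_obs();M=R.from_quat(o['tool_rot']).as_matrix();e=np.array([.4722,-.2220,.1165])
u,v=proj('top',[.479,-.2265,.124])[0].astype(int)
for y in (-.03,.0,.015,.03,.05):
  for z in(.011,-.02,-.05):
    p=proj('top',e+M@np.array([0,y,z]))[0];print('top',y,z,(p-[u-66,v-50])*3+[400,0])
im={c:bot.camera(c)[:,:,::-1] for c in('scene','top')}
a=[]
for c in im:
    u,v=proj(c,[.472,-.2225,.13])[0].astype(int)
    a.append(cv2.resize(im[c][v-40:v+30,u-28:u+28],(400,500),interpolation=cv2.INTER_CUBIC))
cv2.imwrite('pics/pre2.png',np.clip(np.hstack(a)*1.5,0,255))
E
```

```text
top -0.03 0.011 [624.19241816 184.07768868]
top -0.03 -0.02 [636.04190021 188.23027263]
top -0.03 -0.05 [648.45224878 192.57940907]
top 0.0 0.011 [586.17392327 160.91721901]
top 0.0 -0.02 [596.47619423 164.13318837]
top 0.0 -0.05 [607.26444823 167.50086278]
top 0.015 0.011 [567.21765195 149.36925668]
top 0.015 -0.02 [576.75068159 152.11956879]
top 0.015 -0.05 [586.73264621 154.99940019]
top 0.03 0.011 [548.29656693 137.84272948]
top 0.03 -0.02 [557.06324826 140.12914102]
top 0.03 -0.05 [566.24207674 142.52304341]
top 0.05 0.011 [523.12301871 122.50726705]
top 0.05 -0.02 [530.8723813  124.17786422]
top 0.05 -0.05 [538.9852426  125.92682395][ WARN:0@0.594] global loadsave.cpp:1063 imwrite_ Unsupported depth image for selected encoder is fallbacked to CV_8U.
```

View pics/pre2.png

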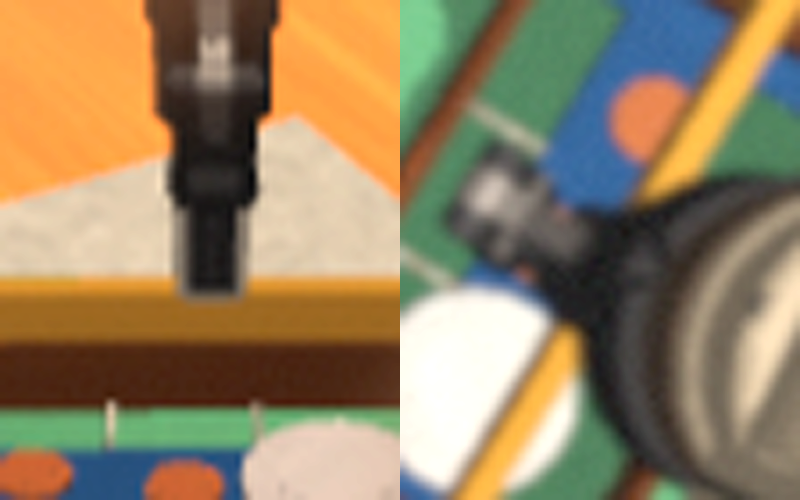

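The near finger's visible tip seems higher than the kinematics say. Closing is harmless either way, and the finger width will show whether the bar is caught.

Emit:
drive_tool(rows=[{"dx": 0,"dy": -0.02,"dz": 0.02,"wx": 0,"wy": 0,"wz": 0,"hand": 20},{"dx": 0,"dy": -0.02,"dz": 0.02,"wx": 0,"wy": 0,"wz": 0,"hand": 12},{"dx": 0,"dy": -0.02,"dz": 0.02,"wx": 0,"wy": 0,"wz": 0,"hand": 0},{"dx": 0,"dy": -0.02,"dz": 0.02,"wx": 0,"wy": 0,"wz": 0,"hand": 0},{"dx": 0,"dy": -0.02,"dz": 0.02,"wx": 0,"wy": 0,"wz": 0,"hand": 0}])

```text
clock: 3.8
eef_pos: [0.4718, -0.2221, 0.1156]
tool_rot: [0.258, 0.966, 0.0, -0.0]
ft_force: [0.1, -0.1, -0.1]
grip_width: -0.0001
grasp_force: 0.0
```

```bash
python3 s.py; python3 - <<'E'
from h import *
a=[]
for c in('scene','top'):
    im=bot.camera(c)[:,:,::-1]
    u,v=proj(c,[.472,-.2225,.13])[0].astype(int)
    a.append(cv2.resize(im[v-60:v+60,u-70:u+70],(400,343),interpolation=cv2.INTER_CUBIC))
cv2.imwrite('pics/cl.png',np.hstack(a))
E
```

```text
3.8 [ 0.47182716 -0.22208707  0.11559957] [-0.44   0.342 -0.106  1.123 -0.     0.082] [[-0.867, 0.499, -0.0], [0.499, 0.867, 0.0], [0.0, -0.0, -1.0]] [ 0.06 -0.07 -0.1 ] [ 0.055 -0.024 -0.009] -7.896456274883322e-05 0.0
[-0.007 -0.005 -0.008] 60.07937309867734
```

View pics/cl.png

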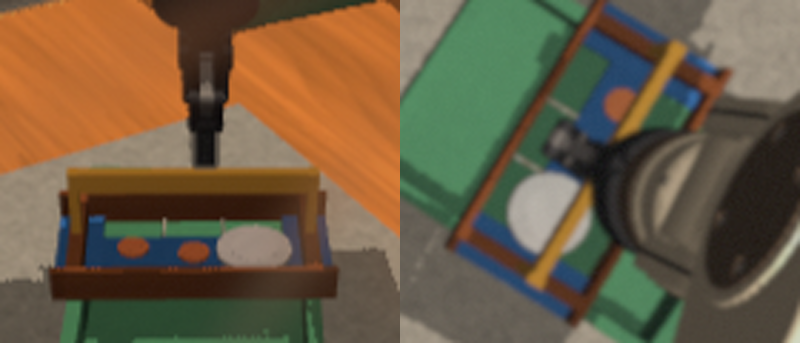

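The fingers closed to 0 mm, so they missed. The scene view shows the tips ending at about the bar's top edge (205,168), roughly 25-30 mm higher than reported. I'll reopen, lower in small steps, and check.

Emit:
drive_tool(rows=[{"dx": 0,"dy": 0,"dz": 0,"wx": 0,"wy": 0,"wz": 0,"hand": 45},{"dx": 0,"dy": 0,"dz": 0,"wx": 0,"wy": 0,"wz": 0,"hand": 45},{"dx": 0,"dy": 0,"dz": 0,"wx": 0,"wy": 0,"wz": 0,"hand": 45},{"dx": 0,"dy": 0,"dz": 0.1,"wx": 0,"wy": 0,"wz": 0,"hand": 45},{"dx": 0,"dy": 0,"dz": 0.2,"wx": 0,"wy": 0,"wz": 0,"hand": 45},{"dx": 0,"dy": 0,"dz": 0.25,"wx": 0,"wy": 0,"wz": 0,"hand": 45},{"dx": 0,"dy": 0,"dz": 0.25,"wx": 0,"wy": 0,"wz": 0,"hand": 45}])

```text
clock: 4.6
eef_pos: [0.4713, -0.2218, 0.1023]
tool_rot: [0.258, 0.966, 0.0, -0.001]
ft_force: [-0.2, 0.4, 0.0]
grip_width: 0.0452
grasp_force: 0.0
```

```bash
python3 s.py; python3 - <<'E'
from h import *
im={c:bot.camera(c)[:,:,::-1].copy() for c in('scene','top')}
o=bot.get_obs();e=o['eef_pos'];M=R.from_quat(o['tool_rot']).as_matrix()
a=[]
for c in im:
    u,v=proj(c,[.472,-.2225,.15])[0].astype(int)
    s=5;b=cv2.resize(im[c][v-40:v+40,u-40:u+40],None,fx=s,fy=s,interpolation=cv2.INTER_CUBIC)
    def draw(P,col):
        for p in (proj(c,P)-[u-40,v-40]+.5)*s: cv2.circle(b,tuple(int(x) for x in p),3,col,-1)
    draw(e+(M@np.array([[0,y,z] for y in(-.03,.03) for z in(.006,-.024,-.054)]).T).T,(255,0,255))
    draw(np.array([[.479,-.2265,.133],[.479,-.2265,.115]]),(0,0,255))
    a.append(b)
cv2.imwrite('pics/dn.png',np.hstack(a))
E
```

```text
4.6 [ 0.4712725  -0.22182038  0.10229485] [-0.44   0.353 -0.127  1.092  0.     0.082] [[-0.867, 0.499, -0.001], [0.499, 0.867, 0.001], [0.002, -0.0, -1.0]] [-0.25  0.41  0.04] [-0.007 -0.003 -0.023] 0.045185016233290416 0.0
[-0.019 -0.005 -0.274] 60.08051802752635
```

View pics/dn.png

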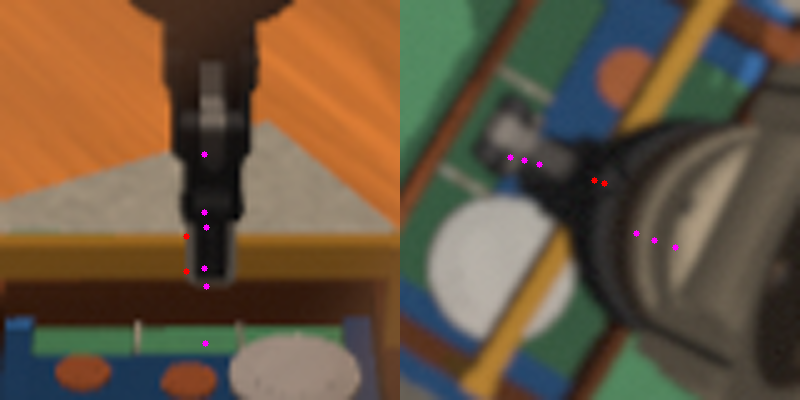

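The near fingertip is really at row 283, against a predicted 343, so it is about 30 mm higher than the reported TCP implies. Lowering 16 mm more is clear of everything under either reading, so I'll do that and close.

Emit:
drive_tool(rows=[{"dx": 0,"dy": 0,"dz": 0.1,"wx": 0,"wy": 0,"wz": 0,"hand": 40},{"dx": 0,"dy": 0,"dz": 0.22,"wx": 0,"wy": 0,"wz": 0,"hand": 40},{"dx": 0,"dy": 0,"dz": 0.3,"wx": 0,"wy": 0,"wz": 0,"hand": 40},{"dx": 0,"dy": 0,"dz": 0.32,"wx": 0,"wy": 0,"wz": 0,"hand": 40},{"dx": 0,"dy": 0,"dz": 0.32,"wx": 0,"wy": 0,"wz": 0,"hand": 20},{"dx": 0,"dy": 0,"dz": 0.32,"wx": 0,"wy": 0,"wz": 0,"hand": 12},{"dx": 0,"dy": 0,"dz": 0.32,"wx": 0,"wy": 0,"wz": 0,"hand": 8},{"dx": 0,"dy": 0,"dz": 0.32,"wx": 0,"wy": 0,"wz": 0,"hand": 0},{"dx": 0,"dy": 0,"dz": 0.32,"wx": 0,"wy": 0,"wz": 0,"hand": 0},{"dx": 0,"dy": 0,"dz": 0.32,"wx": 0,"wy": 0,"wz": 0,"hand": 0}])

```text
clock: 5.7
eef_pos: [0.4722, -0.2217, 0.0873]
tool_rot: [0.258, 0.966, 0.0, 0.0]
ft_force: [2.0, 2.6, 0.7]
grip_width: 0.0079
grasp_force: 59.1
```

```bash
python3 s.py; python3 - <<'E'
from h import *
a=[]
for c in('scene','top'):
    im=bot.camera(c)[:,:,::-1]
    u,v=proj(c,[.472,-.2225,.14])[0].astype(int)
    a.append(cv2.resize(im[v-50:v+50,u-60:u+60],(400,333),interpolation=cv2.INTER_CUBIC))
cv2.imwrite('pics/cl2.png',np.hstack(a))
E
```

```text
5.7 [ 0.47222971 -0.22171539  0.08731484] [-4.400e-01  3.670e-01 -1.490e-01  1.054e+00  1.000e-03  8.200e-02] [[-0.867, 0.498, 0.001], [0.498, 0.867, 0.001], [-0.0, 0.001, -1.0]] [2.04 2.59 0.7 ] [ 0.602 -0.324 -0.051] 0.007917538447279989 59.0597802400589
[-0.004 -0.015 -0.574] 60.10245732633568
```

View pics/cl2.png

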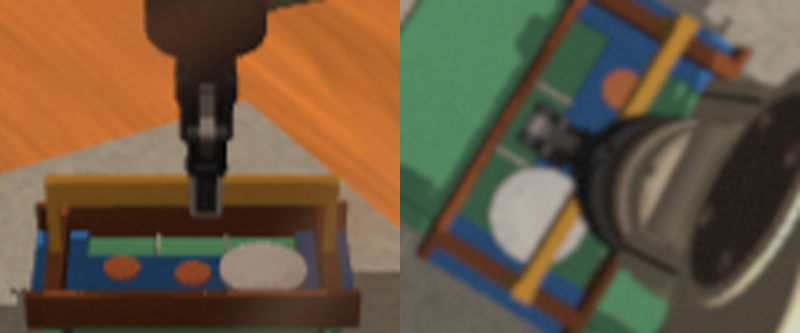

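The bar is gripped (8 mm width, 59 N), with the pad tip near its lower edge at (205,213). Now lift 32 mm gently.

Emit:
drive_tool(rows=[{"dx": 0,"dy": 0,"dz": -0.05,"wx": 0,"wy": 0,"wz": 0,"hand": 0},{"dx": 0,"dy": 0,"dz": -0.15,"wx": 0,"wy": 0,"wz": 0,"hand": 0},{"dx": 0,"dy": 0,"dz": -0.3,"wx": 0,"wy": 0,"wz": 0,"hand": 0},{"dx": 0,"dy": 0,"dz": -0.45,"wx": 0,"wy": 0,"wz": 0,"hand": 0},{"dx": 0,"dy": 0,"dz": -0.57,"wx": 0,"wy": 0,"wz": 0,"hand": 0},{"dx": 0,"dy": 0,"dz": -0.63,"wx": 0,"wy": 0,"wz": 0,"hand": 0},{"dx": 0,"dy": 0,"dz": -0.64,"wx": 0,"wy": 0,"wz": 0,"hand": 0},{"dx": 0,"dy": 0,"dz": -0.64,"wx": 0,"wy": 0,"wz": 0,"hand": 0}])

```text
clock: 6.6
eef_pos: [0.4718, -0.2221, 0.1192]
tool_rot: [0.258, 0.966, -0.0, 0.0]
ft_force: [-0.4, 0.4, -6.8]
grip_width: 0.0075
grasp_force: 58.4
```

```bash
python3 s.py; python3 - <<'E'
from h import *
a=[]
for c in('scene','top'):
    im=bot.camera(c)[:,:,::-1]
    if c=='scene':
        h=cv2.cvtColor(im[:,:,::-1].copy(),cv2.COLOR_RGB2HSV);m=cv2.inRange(h,(14,150,85),(35,255,255));m[:90]=0;m[150:]=0;m[:,:185]=0;m[:,310:]=0
        best=[]
        for z in(.148,.152,.156,.160): best.append((z,*fit({'scene':m},[.479,-.2265,-.522],z)))
        H=[(z,np.abs(hull('scene',[.479,-.2265,-.522],z)-m/255.).sum().round(0)) for z in np.arange(.124,.168,.004)];print(H)
    u,v=proj(c,[.472,-.2225,.15])[0].astype(int)
    a.append(cv2.resize(im[v-50:v+50,u-60:u+60],(400,333),interpolation=cv2.INTER_CUBIC))
    for d in bot.look_for(c,'coin_a')[:4]:print(c,d['score'],np.round(d['extent'],1))
cv2.imwrite('pics/lift.png',np.hstack(a))
E
```

```text
6.6 [ 0.47178857 -0.22207634  0.1191645 ] [-0.44   0.338 -0.101  1.131 -0.     0.082] [[-0.867, 0.499, 0.0], [0.499, 0.867, -0.0], [-0.0, -0.0, -1.0]] [-0.39  0.42 -6.79] [ 0.029  0.029 -0.009] 0.00754345630898066 58.398517370224
[-0.008 -0.005  0.063] 60.08069546650065
[(np.float64(0.124), np.float64(1616.0)), (np.float64(0.128), np.float64(1615.0)), (np.float64(0.132), np.float64(1542.0)), (np.float64(0.136), np.float64(1339.0)), (np.float64(0.14), np.float64(1106.0)), (np.float64(0.14400000000000002), np.float64(890.0)), (np.float64(0.14800000000000002), np.float64(676.0)), (np.float64(0.15200000000000002), np.float64(439.0)), (np.float64(0.15600000000000003), np.float64(298.0)), (np.float64(0.16000000000000003), np.float64(468.0)), (np.float64(0.16400000000000003), np.float64(731.0)), (np.float64(0.16800000000000004), np.float64(991.0))]
scene 0.47 [246.2 144.9  14.7   4.3]
top 0.49 [372.4 208.7  16.1  17.5]
```

View pics/lift.png

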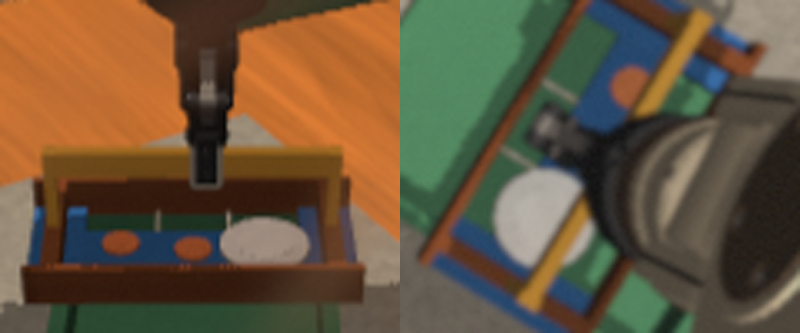

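The sieve is lifted 32 mm and level, with both coins at scene crop (120,240) and (192,247) and the medal at (265,240). Now shake along tool y, ±30 mm.

Emit:
drive_tool(rows=[{"dx": 0,"dy": 0.6,"dz": 0,"wx": 0,"wy": 0,"wz": 0,"hand": 0},{"dx": 0,"dy": 0,"dz": 0,"wx": 0,"wy": 0,"wz": 0,"hand": 0},{"dx": 0,"dy": -0.6,"dz": 0,"wx": 0,"wy": 0,"wz": 0,"hand": 0},{"dx": 0,"dy": 0,"dz": 0,"wx": 0,"wy": 0,"wz": 0,"hand": 0},{"dx": 0,"dy": 0.6,"dz": 0,"wx": 0,"wy": 0,"wz": 0,"hand": 0},{"dx": 0,"dy": 0,"dz": 0,"wx": 0,"wy": 0,"wz": 0,"hand": 0},{"dx": 0,"dy": -0.6,"dz": 0,"wx": 0,"wy": 0,"wz": 0,"hand": 0},{"dx": 0,"dy": 0,"dz": 0,"wx": 0,"wy": 0,"wz": 0,"hand": 0},{"dx": 0,"dy": 0,"dz": 0,"wx": 0,"wy": 0,"wz": 0,"hand": 0},{"dx": 0,"dy": 0,"dz": 0,"wx": 0,"wy": 0,"wz": 0,"hand": 0}])

```text
clock: 7.8
eef_pos: [0.4718, -0.2221, 0.119]
tool_rot: [0.258, 0.966, -0.0, -0.0]
ft_force: [-0.6, 0.4, -6.4]
grip_width: 0.0075
grasp_force: 60.0
```

```bash
cat > look.py <<'E'
from h import *
import sys
bar=np.array([.479,-.2265]);c,s=np.cos(-.522),np.sin(-.522)
im={k:bot.camera(k) for k in('scene','top')}
cv2.imwrite(f'pics/{sys.argv[1]}.png',np.hstack([cv2.resize(im[k][:,:,::-1][int(v)-60:int(v)+60,int(u)-70:int(u)+70],(400,343)) for k in im for u,v in proj(k,[.479,-.2265,.09])]))
for k in im:
    h=cv2.cvtColor(im[k],cv2.COLOR_RGB2HSV)
    m=cv2.inRange(h,(3,120,110),(13,255,255)) 
    u,v=proj(k,[.479,-.2265,.05])[0].astype(int);z=np.zeros_like(m);z[v-80:v+80,u-85:u+85]=m[v-80:v+80,u-85:u+85]
    n,l,st,ce=cv2.connectedComponentsWithStats(z)
    for t in('coin_a','medal'):
        for d in bot.look_for(k,t)[:4]:
            e=d['extent'];r=[]
            for zz in(.014,.09):
                q=ray(k,e[:2],zz)[:2]-bar;r+=[round((c*q[0]+s*q[1])*1e3),round((-s*q[0]+c*q[1])*1e3)]
            print(k,t,d['score'],np.round(e,1),'tray',r[:2],'sieve',r[2:])
print(bot.get_obs()['clock'])
E
python3 s.py;python3 look.py s1
```

```text
7.8 [ 0.47178931 -0.22205815  0.11895875] [-0.44   0.339 -0.101  1.131 -0.     0.082] [[-0.867, 0.498, -0.0], [0.498, 0.867, -0.0], [0.0, -0.0, -1.0]] [-0.63  0.35 -6.35] [ 0.063 -0.036  0.004] 0.0075086671945799235 59.96012091636658
[-0.008 -0.006  0.059] 60.11142133225015
scene coin_a 0.48 [248.2 167.5  12.3   5.2] tray [-8, -10] sieve [-7, 88]
scene coin_a 0.44 [223.8 172.9  13.7   8.7] tray [50, 10] sieve [45, 106]
scene medal 0.7 [268.9 140.8  24.5  17.7] tray [-64, -124] sieve [-56, -12]
top medal 0.85 [354.6 255.5  24.1  23.4] tray [-54, -36] sieve [-54, -18]
8.1
```

View pics/s1.png

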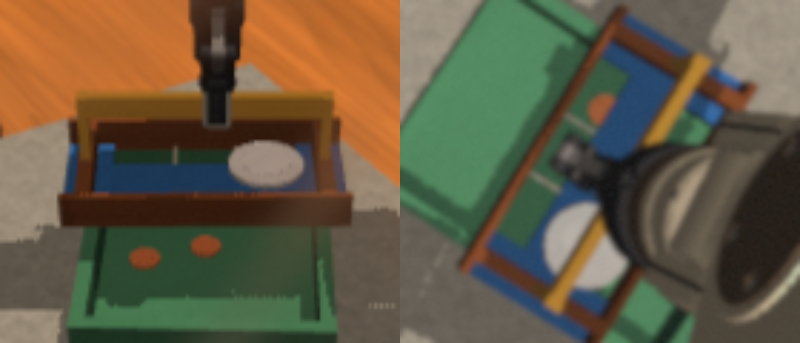

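Both coins lie in the green tray, at scene crop (145,258) and (206,245). The medal is still in the sieve at (265,163). Now I'll set the sieve back down.

Emit:
drive_tool(rows=[{"dx": 0,"dy": 0,"dz": 0.05,"wx": 0,"wy": 0,"wz": 0,"hand": 0},{"dx": 0,"dy": 0,"dz": 0.15,"wx": 0,"wy": 0,"wz": 0,"hand": 0},{"dx": 0,"dy": 0,"dz": 0.27,"wx": 0,"wy": 0,"wz": 0,"hand": 0},{"dx": 0,"dy": 0,"dz": 0.39,"wx": 0,"wy": 0,"wz": 0,"hand": 0},{"dx": 0,"dy": 0,"dz": 0.49,"wx": 0,"wy": 0,"wz": 0,"hand": 0},{"dx": 0,"dy": 0,"dz": 0.56,"wx": 0,"wy": 0,"wz": 0,"hand": 0},{"dx": 0,"dy": 0,"dz": 0.6,"wx": 0,"wy": 0,"wz": 0,"hand": 0},{"dx": 0,"dy": 0,"dz": 0.62,"wx": 0,"wy": 0,"wz": 0,"hand": 0},{"dx": 0,"dy": 0,"dz": 0.63,"wx": 0,"wy": 0,"wz": 0,"hand": 0},{"dx": 0,"dy": 0,"dz": 0.64,"wx": 0,"wy": 0,"wz": 0,"hand": 0},{"dx": 0,"dy": 0,"dz": 0.64,"wx": 0,"wy": 0,"wz": 0,"hand": 0}])

```text
clock: 9.2
eef_pos: [0.4721, -0.2222, 0.0874]
tool_rot: [0.258, 0.966, -0.0, 0.0]
ft_force: [-0.6, 0.2, -6.0]
grip_width: 0.0076
grasp_force: 60.0
```

```bash
python3 s.py;python3 - <<'E'
from h import *
im=bot.camera('scene');h=cv2.cvtColor(im,cv2.COLOR_RGB2HSV);m=cv2.inRange(h,(14,150,85),(35,255,255));m[:110]=0;m[165:]=0;m[:,:185]=0;m[:,310:]=0
print([(round(z,3),np.abs(hull('scene',[.479,-.2265,-.522],z)-m/255.).sum().round(0)) for z in np.arange(.116,.14,.003)])
E
```

```text
9.2 [ 0.47211389 -0.22215291  0.08740832] [-0.44   0.367 -0.149  1.054  0.     0.082] [[-0.867, 0.499, 0.001], [0.499, 0.867, -0.0], [-0.001, 0.0, -1.0]] [-0.55  0.19 -6.  ] [ 0.031 -0.013  0.025] 0.0076329198886278355 60.02513766288757
[-0.002 -0.007 -0.572] 60.08369022774962
[(np.float64(0.116), np.float64(570.0)), (np.float64(0.119), np.float64(423.0)), (np.float64(0.122), np.float64(256.0)), (np.float64(0.125), np.float64(330.0)), (np.float64(0.128), np.float64(504.0)), (np.float64(0.131), np.float64(681.0)), (np.float64(0.134), np.float64(853.0)), (np.float64(0.137), np.float64(1034.0)), (np.float64(0.14), np.float64(1225.0))]
```

Still carrying the full weight, so it's just above the tray. I'll ease down a little more.

Emit:
drive_tool(rows=[{"dx": 0,"dy": 0,"dz": 0.01,"wx": 0,"wy": 0,"wz": 0,"hand": 0},{"dx": 0,"dy": 0,"dz": 0.015,"wx": 0,"wy": 0,"wz": 0,"hand": 0},{"dx": 0,"dy": 0,"dz": 0.02,"wx": 0,"wy": 0,"wz": 0,"hand": 0},{"dx": 0,"dy": 0,"dz": 0.02,"wx": 0,"wy": 0,"wz": 0,"hand": 0}])

```text
clock: 9.65
eef_pos: [0.4722, -0.2221, 0.0873]
tool_rot: [0.258, 0.966, -0.0, 0.001]
ft_force: [-2.7, 2.6, 4.3]
grip_width: 0.0076
grasp_force: 61.6
```

Emit:
drive_tool(rows=[{"dx": 0,"dy": 0,"dz": 0,"wx": 0,"wy": 0,"wz": 0,"hand": 10},{"dx": 0,"dy": 0,"dz": 0,"wx": 0,"wy": 0,"wz": 0,"hand": 16},{"dx": 0,"dy": 0,"dz": 0,"wx": 0,"wy": 0,"wz": 0,"hand": 30},{"dx": 0,"dy": 0,"dz": 0,"wx": 0,"wy": 0,"wz": 0,"hand": 40},{"dx": 0,"dy": 0,"dz": 0,"wx": 0,"wy": 0,"wz": 0,"hand": 40},{"dx": 0,"dy": 0,"dz": -0.2,"wx": 0,"wy": 0,"wz": 0,"hand": 40},{"dx": 0,"dy": 0,"dz": -0.6,"wx": 0,"wy": 0,"wz": 0,"hand": 40},{"dx": 0,"dy": 0,"dz": -1.1,"wx": 0,"wy": 0,"wz": 0,"hand": 40},{"dx": 0,"dy": 0,"dz": -1.7,"wx": 0,"wy": 0,"wz": 0,"hand": 40},{"dx": 0,"dy": 0,"dz": -2.3,"wx": 0,"wy": 0,"wz": 0,"hand": 40},{"dx": 0,"dy": 0,"dz": -2.6,"wx": 0,"wy": 0,"wz": 0,"hand": 40},{"dx": 0,"dy": 0,"dz": -2.6,"wx": 0,"wy": 0,"wz": 0,"hand": 40}])

```text
clock: 10.85
eef_pos: [0.4736, -0.2229, 0.2197]
tool_rot: [0.258, 0.966, -0.001, 0.003]
ft_force: [-0.5, -0.3, -0.7]
grip_width: 0.0402
grasp_force: 0.0
```

```bash
python3 s.py;python3 look.py end;python3 - <<'E'
from h import *
im=bot.camera('scene');h=cv2.cvtColor(im,cv2.COLOR_RGB2HSV);m=cv2.inRange(h,(14,150,85),(35,255,255));m[:110]=0;m[165:]=0;m[:,:185]=0;m[:,310:]=0
g=cv2.cvtColor(cv2.imread('pics/scene0.png')[:,:,::-1].copy(),cv2.COLOR_RGB2HSV);m0=cv2.inRange(g,(14,150,85),(35,255,255));m0[:110]=0;m0[165:]=0;m0[:,:185]=0;m0[:,310:]=0
d=cv2.absdiff(im,cv2.cvtColor(cv2.imread('pics/scene0.png'),cv2.COLOR_BGR2RGB))
for a in(m0,m): print(fit({'scene':a},[.479,-.2265,-.522]),(a>0).sum())
t=bot.camera('top');mt=yellow(t,(325,175,405,285));print('top',fit({'top':mt},[.479,-.2265,-.522]),(mt>0).sum())
E
```

```text
10.85 [ 0.47360705 -0.22292238  0.21965671] [-0.44   0.277  0.082  1.369 -0.     0.082] [[-0.867, 0.499, 0.006], [0.499, 0.867, -0.003], [-0.007, 0.001, -1.0]] [-0.49 -0.26 -0.7 ] [-0.047 -0.024  0.04 ] 0.040230350135927004 0.0
[ 0.046 -0.01   2.073] 60.07967276546112
scene medal 0.57 [266.8 150.2  24.8  16.8] tray [-56, -82] sieve [-49, 25]
top medal 0.95 [351.9 251.4  30.1  25.2] tray [-49, -26] sieve [-50, -9]
11.15
(array([ 0.4784433 , -0.22295271, -0.5214017 ]), np.float64(117.44245681335846)) 885
(array([ 0.4788357 , -0.22349984, -0.52521389]), np.float64(172.52577948829355)) 840
top (array([ 0.48941634, -0.23414424, -0.55922766]), np.float64(633.9562514466375)) 27
```

```bash
python3 -c "
from workcell import bot
print(bot.job_done())"
```

```text
the job is handed in; nothing more can be done
None
```

I handed the job in at about 11 s: both copper coins dropped into the green tray, the medal stayed in the sieve, and the sieve is back within about 1 mm of where it stood, released; the first close missed the bar without contact because the gripper sat about 30 mm higher than its reported position.

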